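Fold back the lid leaf of the milk carrier

TASK

The lid leaf of the small blue insulated carrier has been left ajar. Push it up from under its free edge with the fingertips, over its spine, and press it down until it lies flat on the carrier's white deck on the other side, so that the bottles in the well can be reached; move it without slamming, and do not pinch it between the fingers. Leave the bottles and the other things around the carrier where they stand.

Things in the scene. Friction and masses are not known exactly. Their poses are not given: they have to be found in the camera images.
- carrier: blue insulated carrier, fixed, 220 (x) x 300 (y) x 130 mm high. Origin: centre of its underside, on the table; x runs along the spine. Its +y half has a fixed flat white deck on top, 130 mm high; its -y half is an open well of small bottles (walls 116 mm, bottle tops 90 mm high) under the hinged leaf. It stands turned up to 0.6 rad either way.
- spine (a point): middle of the spine (hinge axis), on the carrier 130 mm above its origin; the axis is the carrier's x axis
- leaf (a joint): angle of the white lid leaf, rad: 0 = level over the well (-y side), pi/2 = upright, pi = flat on the deck (+y side), its stop. It starts ajar at 0.25 to 0.8. The hinge is stiff (0.3 N m of friction): the leaf stays at any angle it is left at and must be pushed all the way.
- leaf_edge (a point): middle of the free edge of the leaf, half way through its thickness, 160 mm from the spine. The leaf is a rigid plate of about 0.22 kg, 210 mm along the spine, 12 mm thick; the spine axis lies in the plane of its outer face, so the inner face is 12 mm from that plane.
- bottle_a: white round bottle with a screw cap, 48 mm across, 105 mm tall; loose, stands on the table near the carrier, to be left alone. Origin: centre of its underside.
- bottle_b: white round bottle with a screw cap, 48 mm across, 105 mm tall; loose, stands on the table near the carrier, to be left alone. Origin: centre of its underside.
- jar: clear jar, 64 mm across, 75 mm tall; loose, stands on the table near the carrier, to be left alone. Origin: centre of its underside.
- ice_pack: white slab-shaped ice pack, 55 x 120 x 25 mm; loose, stands on the table near the carrier, to be left alone. Origin: centre of its underside.
- cup: clear open cup, 72 mm across, 85 mm tall; loose, stands on the table near the carrier, to be left alone. Origin: centre of its underside.
- timer: grey bench timer, 50 x 65 x 22 mm; loose, stands on the table near the carrier, to be left alone. Origin: centre of its underside.

How it is judged (in metres and radians):
On the way:
1. the leaf has been pushed past upright (value of joint leaf above 1.7 rad), for 0.1 s.
At the end, for the whole second after the job is handed in: The leaf lies flat on the deck (joint above 3.07 rad, within about 4 degrees of its stop) and at rest; every loose thing is within 20 mm of where it stood (value of joint leaf above 3.07 rad and velocity of joint leaf between -0.05 and 0.05 rad/s and distance of each of bottle_a, bottle_b, jar, ice_pack, cup, timer from where it was at the start of the episode below 0.02 m); the robot touches nothing.
It fails at once if the leaf was pinched: fingers pressing on both of its faces at once (contact force between the fingers and leaf_c1 above 1.5 N and contact force between the fingers and leaf_c2 above 1.5 N).
It fails at once if the leaf was pushed with the arm or the body of the gripper instead of the fingers (contact force between the arm and leaf_c0 above 5 N or contact force between the arm and leaf_c1 above 5 N or contact force between the arm and leaf_c2 above 5 N).
It fails at once if the leaf was slammed (turning faster than 5 rad/s) (velocity of joint leaf above 5 rad/s).
It fails at once if a bystander was lifted, knocked or pushed away (20 mm or more) (distance of any of bottle_a, bottle_b, jar, ice_pack, cup, timer from where it was at the start of the episode above 0.02 m).
It also fails if it takes over 38 s, if anything falls off the work surface, if the arm or the gripper's body presses on something with over 40 N, if the wrist force passes 120 N, or if a joint passes its speed limit or range.

ROBOT

A 6-joint arm with a two-finger parallel gripper is mounted at the origin on the work surface. World frame = base frame: x ahead of the robot, y to its left, z up, the work surface at z = 0. Lengths are in mm, angles in degrees, forces in N, time in s.
With the tool pointing down it reaches from about 350 to 850 mm from the base axis. Payload 8.1 kg.
Tool frame: the origin (TCP) lies midway between the tips of the shut fingers; the grasp point (between the pads) lies hold_point_z behind it (hold_point_z is the distance from the TCP to the grasp point, in mm); z points along the fingers, x is the direction in which the jaws open and shut, and the axes are right-handed (so a half turn about z gives the same grasp; the last joint's range is limited). The gripper opens to 85 mm and grips with 20 to 120 N. Pads are 22 mm wide; open, the fingers measure 114 mm over their backs; the gripper's body (76 mm by 85 mm) begins 54 mm behind the grasp point. The pads swing forward as they close: fully open they stand 13 mm farther back than shut.
Start: joints at [-75.367, 7.471, 85.268, -0, 87.261, -4.893], TCP at [200.565, -565.49, 231.292] pointing down, gripper open.
Joint ranges: [-169.43, 169.43], [-51.17, 129.36], [1.28, 143.12], [-76.62, 256.62], [0, 156.53], [-152.29, 152.29]. Speed limits (degrees/s): [136.94, 136.94, 159.86, 180, 180, 180].

INTERFACE

Orientations are given as [roll, pitch, yaw] about the fixed x, y, z axes, in that order (R = Rz(yaw) Ry(pitch) Rx(roll)).
In Python, from bench import * gives the robot as it stands.
- The arm moves only by the shell command python3 -m pendant 'ROWS' [OPENING] [FORCE]. ROWS is JSON, a list that holds one entry, the list of rows, each a list of 4 numbers: the shift along the tool's x, y, z normalised to -1 to 1, where 1 is 0.02 m, then the turn about the tool's z normalised to -1 to 1, where 1 is 0.08 rad. A call has exactly 10 rows; each row shifts and turns the pose as measured when the row begins, along the tool's axes as they then stand; what a row does not reach is not made up. A row lasts 1/12 s, in which the tool goes at most 41.7 mm and 7.16 degrees, less where a joint would pass 70% of its speed; a pose out of reach is approached as far as the arm can. A call with a number of a shift or a turn outside -1 to 1 is refused whole. A call with a gripper value outside its range is refused whole. OPENING is the gripper's target within -1 to 1 (fully open at 1, half-way at 0, shut at -1), set as the call begins (- or left out, the last holds). The fingers move at their own pace and stop on an object; FORCE is the grip in N (left out, the last holds). Time passes only in rows, so rows that do not move let the fingers close, or fill a call up. It gives the time, the measured TCP pose, the force and the opening at its end, in the units of the state.
- sense(): the state, without advancing time (a new reading comes with each control period).
- snapshot(name): name is "side" or "top"; returns the picture (480x640x3 uint8, red, green, blue); there is no depth.
- calibration(name): a dict with "mtx" (3x3 intrinsics, pixels), "world_to_cam" (4x4, takes a point from world to camera coordinates). Camera axes: x right, y down, z forward; pixel columns grow to the right and rows downward; lengths in mm; the calibration is good to about 2 mm. A picture is of the moment at which its call begins. calibration takes no time and is no camera call.
- hand_in(): hands the job in, once; it reports no verdict.
The state is a dict: "time": time; "joint_pos": joint angles; "qd": joint speeds; "joint_efforts": joint torques, N m; "tool_pos": TCP position; "tcp_rot": TCP orientation; "ft_force": force on the tool from outside, world axes, zero at the start; "wrist_torque": the same for the moment, N m; "finger_gap": finger opening in mm.
Only numpy, scipy, OpenCV 4.12 (cv2) and the standard library are available. Lean on these libraries where they do the work, as an engineer would, in place of code of your own. Each camera call takes 0.05 s, during which the arm holds its last target.

## Working session

There is one attempt and no reset: what is moved stays moved. The work goes in short steps, Python scripts to look and compute and a shell command to move; the robot and the scene stay as the last step left them, time stands still between calls to the robot, and variables do not carry over. Pictures are saved under pics/ and viewed, and the job is handed in when it is done.

```bash
mkdir -p pics; ls; python3 - <<'E'
from bench import *
import cv2
print(sense())
for n in("side","top"):
    cv2.imwrite(f"pics/{n}0.png",snapshot(n)[:,:,::-1]); c=calibration(n); print(n,c)
E
```

```text
pics
{'time': 0.0, 'joint_pos': array([-7.53657061e+01,  7.51512764e+00,  8.53319370e+01,  8.00416862e-04,
        8.72607017e+01, -4.89347749e+00]), 'qd': array([ 0.03176281,  0.07819572,  0.05012859, -0.14678465, -0.04530177,
        0.00391829]), 'joint_efforts': array([ 1.97832342e-03, -5.69405723e+01, -5.00545406e+01,  1.36505651e-04,
        1.52164930e-02, -1.18570472e-05]), 'tool_pos': array([ 200.43695343, -564.93229288,  230.21875351]), 'tcp_rot': array([-1.79990011e+02,  1.07305317e-01, -7.04722582e+01]), 'ft_force': array([-0.16537271,  0.09111888, -1.27938315]), 'wrist_torque': array([-0.01044719,  0.01326455, -0.05583363]), 'finger_gap': 85.50704149888148}
side {'mtx': array([[580.82477044,   0.        , 325.22340527],
       [  0.        , 580.82477044, 235.0977217 ],
       [  0.        ,   0.        ,   1.        ]]), 'world_to_cam': array([[ 9.58581931e-01,  2.84417539e-01, -1.50779457e-02,
        -6.11636264e+02],
       [ 2.15353475e-01, -7.58424459e-01, -6.15154631e-01,
        -4.73793610e+01],
       [-1.86396249e-01,  5.86429027e-01, -7.88262288e-01,
         1.24670916e+03],
       [ 0.00000000e+00,  0.00000000e+00,  0.00000000e+00,
         1.00000000e+00]])}
top {'mtx': array([[580.699109  ,   0.        , 317.42657956],
       [  0.        , 580.699109  , 237.62067202],
       [  0.        ,   0.        ,   1.        ]]), 'world_to_cam': array([[-2.30494005e-03, -9.99901415e-01,  1.38508761e-02,
         4.20744622e+01],
       [-9.94306529e-01,  8.16024209e-04, -1.06554499e-01,
         6.30122758e+02],
       [ 1.06532692e-01, -1.40176183e-02, -9.94210386e-01,
         1.14471112e+03],
       [ 0.00000000e+00,  0.00000000e+00,  0.00000000e+00,
         1.00000000e+00]])}
```

View pics/side0.png

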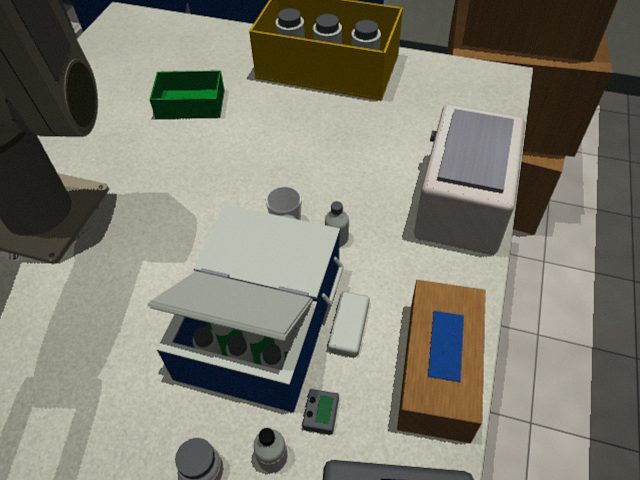

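View pics/top0.png

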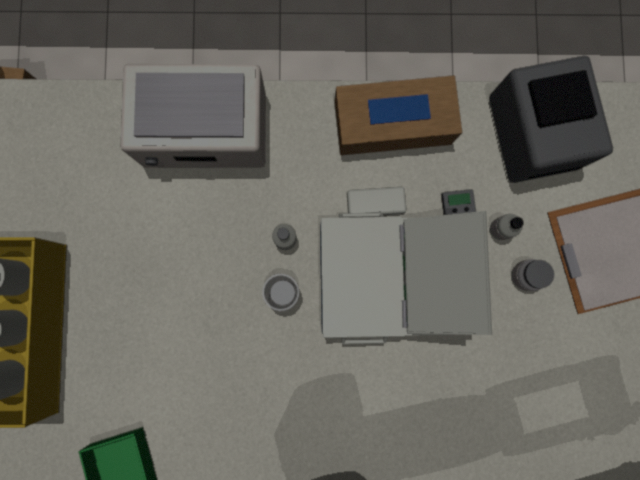

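The views show the carrier nearly square to the world axes. In the top view the deck is on the left (322–403, 215–338) and the leaf on the right (405–490). I'll enlarge both to read corners.

```bash
python3 - <<'E'
import cv2
a=cv2.imread("pics/top0.png")[180:350,260:560]; cv2.imwrite("pics/topc.png",cv2.resize(a,None,fx=2.6,fy=2.6,interpolation=cv2.INTER_CUBIC))
a=cv2.imread("pics/side0.png")[190:415,140:400]; cv2.imwrite("pics/sidec.png",cv2.resize(a,None,fx=2.6,fy=2.6,interpolation=cv2.INTER_CUBIC))
E
```

```text
(no output)
```

View pics/topc.png

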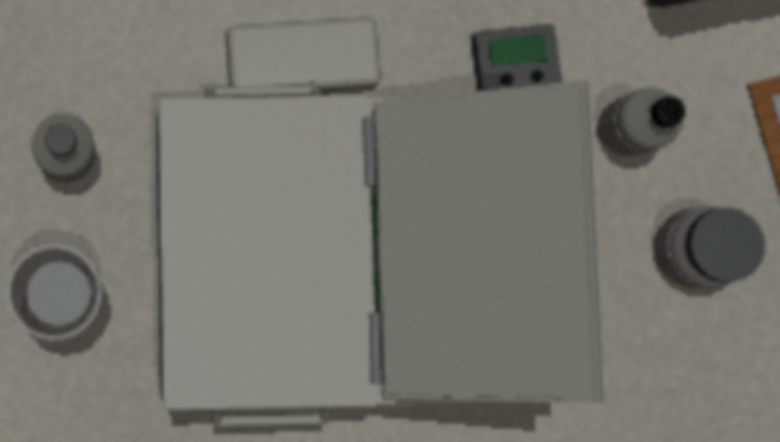

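View pics/sidec.png

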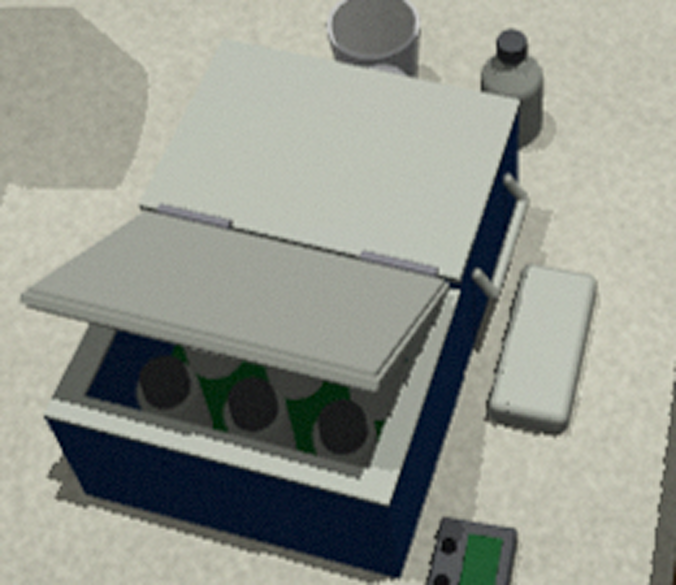

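```bash
cat > h.py <<'E'
import numpy as np
from bench import *
from scipy.optimize import least_squares
def proj(n,P):
    c=calibration(n);p=np.c_[P,np.ones(len(P))]@c["world_to_cam"].T;q=p[:,:3]@c["mtx"].T;return q[:,:2]/q[:,2:]
def bp(n,uv,z):
    c=calibration(n);T=c["world_to_cam"];R,t=T[:3,:3],T[:3,3];o=-R.T@t
    d=R.T@np.linalg.solve(c["mtx"],[*uv,1]);return o+d*(z-o[2])/d[2]
E
python3 - <<'E'
from h import *
top=np.array([[160,98],[165,403],[589,83],[603,400],[585,83]])/2.6+[260,180]
side=np.array([[222,45],[520,100],[143,208],[462,280],[22,298],[375,388],[25,292],[377,376]])/2.6+[140,190]
S=lambda s,p:np.array(p)
def model(q):
    x,y,w,th=q;c,s=np.cos(w),np.sin(w)
    W=lambda a,b,z:[x+c*a-s*b,y+s*a+c*b,z]
    def L(a,inner):
        r=160;d=12 if inner else 0
        # leaf dir at th: (-cos, sin); inner normal (toward below): (-sin,-cos)
        return W(a,-r*np.cos(th)-d*np.sin(th),130+r*np.sin(th)-d*np.cos(th))
    return W,L
def f(q,full=False):
    W,L=model(q)
    t=proj("top",[W(110,150,130),W(-110,150,130),L(105,1),L(-105,1),L(105,0)])-top
    s=proj("side",[W(-110,150,130),W(110,150,130),W(-110,0,130),W(110,0,130),L(-105,1),L(105,1),L(-105,0),L(105,0)])-side
    if full: print(t.round(1),s.round(1))
    return np.r_[t.ravel(),s.ravel()]
r=least_squares(f,[600,-90,0,.4],loss='soft_l1');print(r.x);f(r.x,1)
W,L=model(r.x)
print(L(0,0),L(0,1),L(105,0),L(-105,0))
for n,uv,z in(("bot_right",(510,222),105),("jar",(538,272),75),("timer",(458,200),22)): print(n,bp("top",uv,z))
E
```

```text
[ 5.50183455e+02 -1.16674458e+02  1.05684079e-02  6.67341211e-01]
[[ 0.1 -0.7]
 [-0.2  1.2]
 [ 0.6 -1.2]
 [ 0.7  0.3]
 [-0.5 -2. ]] [[ 1.  -3. ]
 [ 0.6  0.1]
 [-1.5 -1.7]
 [-0.8 -0.2]
 [-1.1  2.1]
 [ 0.4  2.3]
 [-1.6 -3.2]
 [ 0.9 -1. ]]
[np.float64(551.5116173393383), np.float64(-242.3426343297025), np.float64(229.02396445499699)] [np.float64(551.5901053015565), np.float64(-249.7690169135686), np.float64(219.59832488211723)] [np.float64(656.5057536035714), np.float64(-241.23297216145585), np.float64(229.02396445499699)] [np.float64(446.5174810751052), np.float64(-243.45229649794913), np.float64(229.02396445499699)]
bot_right [ 652.35874246 -327.57103071  105.        ]
jar [ 557.79189677 -389.3403841    75.        ]
timer [ 709.48091399 -250.23921616   22.        ]
```

```bash
python3 -m pendant '[[[-0.3,-0.9,0,-1],[-0.2,-0.9,0,-1],[-0.1,-0.9,0,-1],[0,-0.9,0,-1],[0.1,-0.9,0,-1],[0.2,-0.9,0,-1],[0.2,-0.9,0,-1],[0.3,-0.9,0,-1],[0.4,-0.9,0,-1],[0.4,-0.9,0,-1]]]' -1 40
```

```text
time: 0.93
tool_pos: [354.8, -453.4, 224.0]
tcp_rot: [-179.6, 0.6, -23.0]
ft_force: [0.0, 0.2, 1.3]
finger_gap: -0.1
```

```bash
python3 -m pendant '[[[0.6,-1,0,-1],[0.6,-1,0,-1],[0.7,-0.9,0,-1],[0.7,-0.8,0,-1],[0.8,-0.7,0,-1],[0.9,-0.6,0,-0.2],[1,-0.5,0,0],[1,-0.5,0,0],[1,-0.5,0,0],[1,-0.5,0,0]]]'
```

```text
time: 1.77
tool_pos: [543.9, -318.1, 218.2]
tcp_rot: [-179.0, 0.7, 2.4]
ft_force: [0.1, 0.2, -0.4]
finger_gap: -0.5
```

```bash
python3 -m pendant '[[[0,0,0.6,0.2],[0,0,0.6,0.2],[0,-0.3,0,0],[0,-0.4,0,0],[0.2,-0.4,0,0],[0.2,-0.4,0,0],[0,-0.2,0,0],[0,0,0,0],[0,0,0,0],[0,0,0,0]]]'; python3 - <<'E'
from h import *
import cv2
for n,b in(("side",(150,360,120,400)),("top",(150,360,240,520))):
    i=snapshot(n)[:,:,::-1]; cv2.imwrite(f"pics/{n}1.png",cv2.resize(i[b[0]:b[1],b[2]:b[3]],None,fx=2.5,fy=2.5))
E
```

```text
time: 2.6
tool_pos: [551.7, -277.6, 191.3]
tcp_rot: [-178.8, 0.9, 0.6]
ft_force: [0.5, 0.1, -0.1]
finger_gap: 0.1
```

View pics/side1.png

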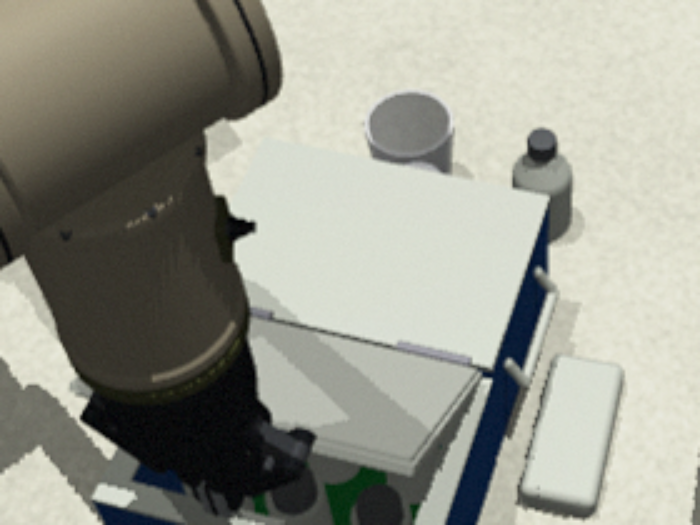

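View pics/top1.png

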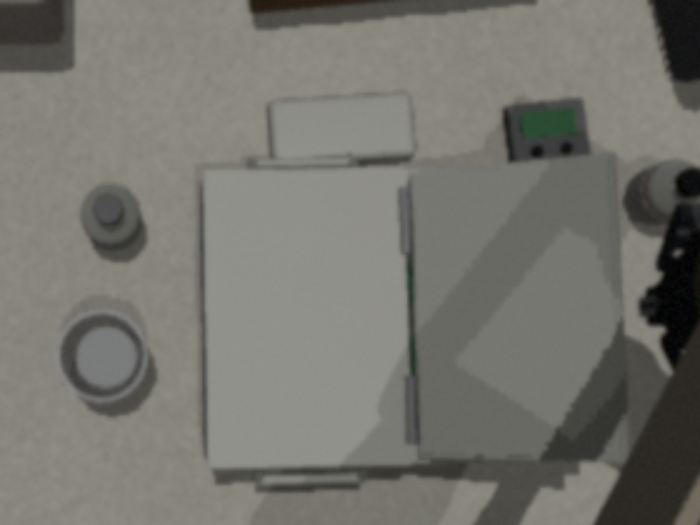

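The leaf angle is about 0.67, with its edge near y=-245, z=225. The fingers are just outside it and below. Next I'll push inward and up.

```bash
python3 -m pendant '[[[0,-0.4,0,0],[0,-0.4,0,0],[0,-0.4,-0.2,0],[0,-0.4,-0.4,0],[0,-0.4,-0.5,0],[0,-0.4,-0.5,0],[0,-0.4,-0.5,0],[0,-0.4,-0.5,0],[0,-0.4,-0.5,0],[0,-0.4,-0.5,0]]]'
```

```text
time: 3.53
tool_pos: [550.4, -197.9, 269.3]
tcp_rot: [-179.4, 1.0, 0.2]
ft_force: [0.6, -3.4, -0.7]
finger_gap: -0.3
```

```bash
python3 - <<'E'
from h import *
import cv2
for n,b in(("side",(100,310,120,400)),("top",(150,360,240,520))):
    i=snapshot(n)[:,:,::-1]; cv2.imwrite(f"pics/{n}2.png",cv2.resize(i[b[0]:b[1],b[2]:b[3]],None,fx=2.5,fy=2.5))
print(sense()["ft_force"],sense()["tool_pos"])
E
```

```text
[ 0.98323689 -0.64932162  0.77350431] [ 551.74336923 -197.57040662  271.51040478]
```

View pics/side2.png

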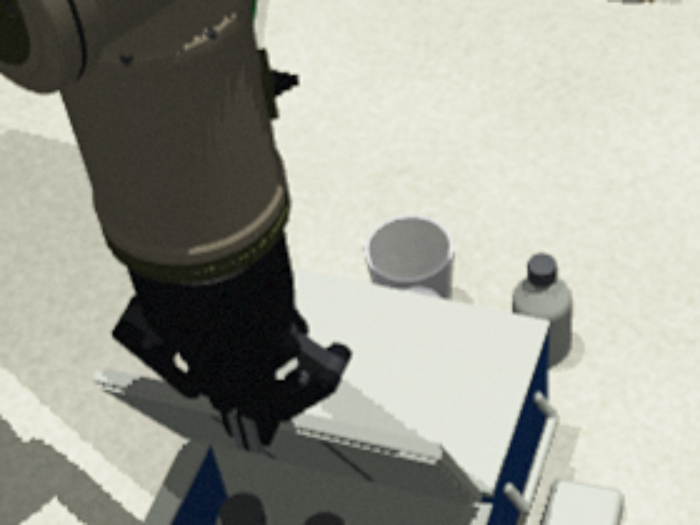

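View pics/top2.png

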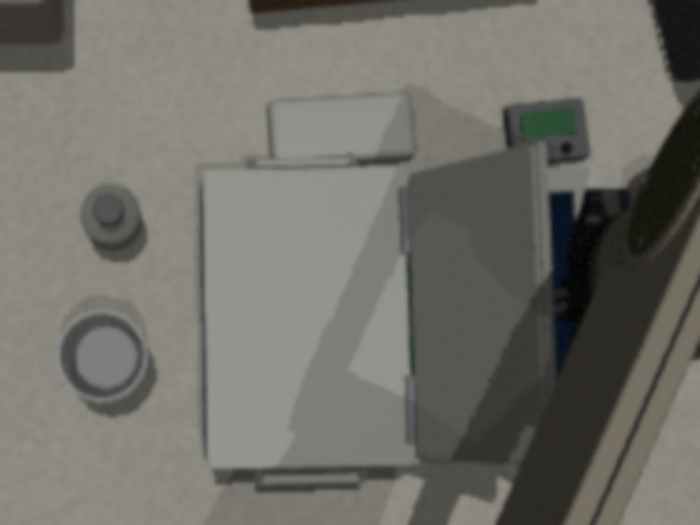

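```bash
python3 -m pendant '[[[0,0.3,0,0],[0,0.1,0.3,0],[0,0,0.4,0],[0,-0.4,0,0],[0,-0.4,-0.1,0],[0,-0.5,-0.1,0],[0,-0.5,-0.1,0],[0,-0.5,-0.1,0],[0,-0.5,-0.1,0],[0,-0.5,-0.1,0]]]'; python3 - <<'E'
from h import *
import cv2
for n,b in(("side",(100,310,120,400)),("top",(150,360,240,520))):
    i=snapshot(n)[:,:,::-1]; cv2.imwrite(f"pics/{n}3.png",cv2.resize(i[b[0]:b[1],b[2]:b[3]],None,fx=2.5,fy=2.5))
print(sense()["ft_force"],sense()["tool_pos"])
E
```

```text
time: 4.47
tool_pos: [550.1, -137.3, 267.1]
tcp_rot: [-179.5, 1.0, 0.1]
ft_force: [0.1, -1.4, -2.1]
finger_gap: 0.1
[-0.679377    0.30004398  0.11309092] [ 550.51691099 -136.32215947  267.59692589]
```

View pics/side3.png

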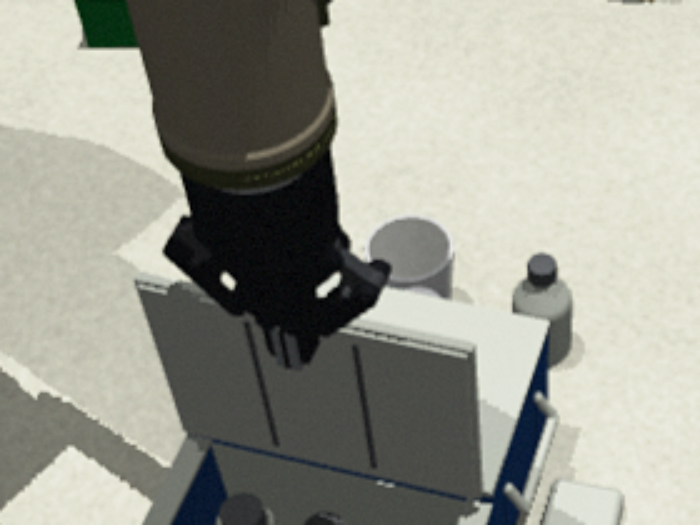

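View pics/top3.png

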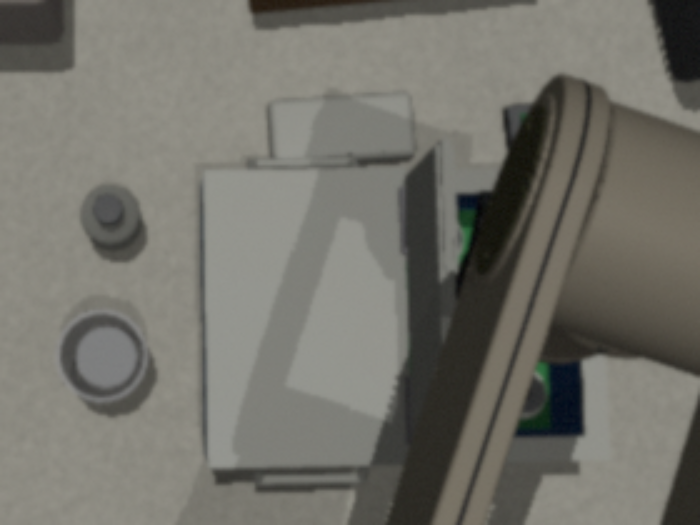

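Leaf is about 1.45–1.5 rad, with the tip around 20 mm below its edge. Continuing over the top along the arc.

```bash
python3 -m pendant '[[[0,-0.5,0,0],[0,-0.5,0,0],[0,-0.55,0.1,0],[0,-0.55,0.15,0],[0,-0.55,0.2,0],[0,-0.35,0.2,0],[0,-0.35,0.2,0],[0,-0.35,0.2,0],[0,-0.3,0.25,0],[0,-0.3,0.25,0]]]'; python3 - <<'E'
from h import *
import cv2
for n,b in(("side",(100,310,120,400)),):
    i=snapshot(n)[:,:,::-1]; cv2.imwrite(f"pics/{n}4.png",cv2.resize(i[b[0]:b[1],b[2]:b[3]],None,fx=2.5,fy=2.5))
print(sense()["ft_force"],sense()["tool_pos"])
E
```

```text
time: 5.4
tool_pos: [549.9, -40.6, 235.6]
tcp_rot: [-179.4, 0.8, 0.2]
ft_force: [-0.3, -0.7, 1.8]
finger_gap: -0.1
[0.92387492 1.97807036 0.18447703] [549.31028531 -39.4352977  234.11640145]
```

View pics/side4.png

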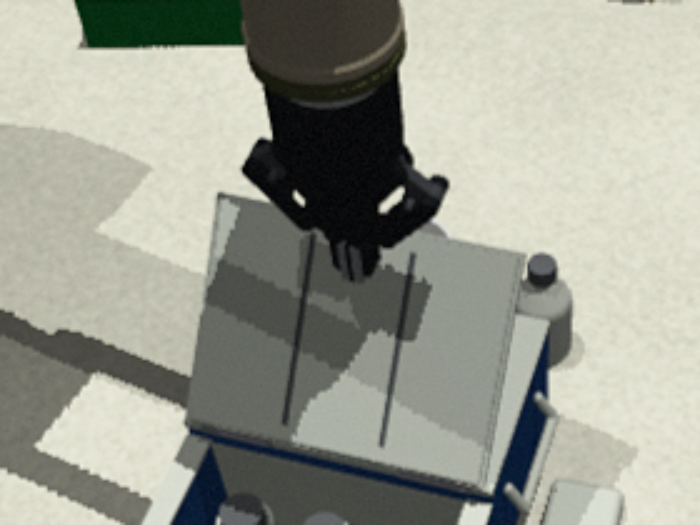

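Leaf is past upright, at about 2.3 rad. Now I'll press it down.

```bash
python3 -m pendant '[[[0,-0.3,0.5,0],[0,-0.3,0.5,0],[0,-0.3,0.5,0],[0,-0.2,0.5,0],[0,-0.2,0.5,0],[0,-0.2,0.5,0],[0,-0.1,0.4,0],[0,-0.1,0.3,0],[0,0,0.3,0],[0,0,0.3,0]]]'
```

```text
time: 6.28
tool_pos: [547.4, -0.4, 141.3]
tcp_rot: [-179.3, 0.9, 0.3]
ft_force: [-32.1, 1.0, 73.8]
finger_gap: -0.1
```

```bash
python3 -m pendant '[[[0,0,0,0],[0,0,-0.1,0],[0,0,-0.3,0],[0,0,-0.7,0],[0,0,-1,0],[0,0,-1,0],[0,0,-1,0],[0,0,-1,0],[0,0,-1,0],[0,0,0,0]]]'; python3 -m pendant '[[[0,0.5,-1,0],[0,1,-1,0],[0,1,-0.5,0],[0,1,0,0],[0,1,0,0],[0,1,0,0],[0,1,0,0],[0,1,0,0],[0,0,0,0],[0,0,0,0]]]';python3 - <<'E'
from h import *
import cv2
for n,b in(("side",(100,415,100,400)),("top",(170,360,240,560))):
    i=snapshot(n)[:,:,::-1]; cv2.imwrite(f"pics/{n}5.png",i);cv2.imwrite(f"pics/{n}5c.png",cv2.resize(i[b[0]:b[1],b[2]:b[3]],None,fx=1.9,fy=1.9))
print(sense()["ft_force"],sense()["tool_pos"])
E
```

```text
time: 7.12
tool_pos: [548.4, -3.6, 268.9]
tcp_rot: [-179.4, 1.1, 0.2]
ft_force: [1.1, 0.4, 0.4]
finger_gap: 0.1
time: 7.95
tool_pos: [549.3, -161.4, 315.4]
tcp_rot: [-179.3, 1.3, 0.2]
ft_force: [-0.3, 0.3, -0.8]
finger_gap: 0.1
[ 0.43852312  0.04530201 -0.47129591] [ 549.34258441 -160.5739603   315.35559976]
```

View pics/side5c.png

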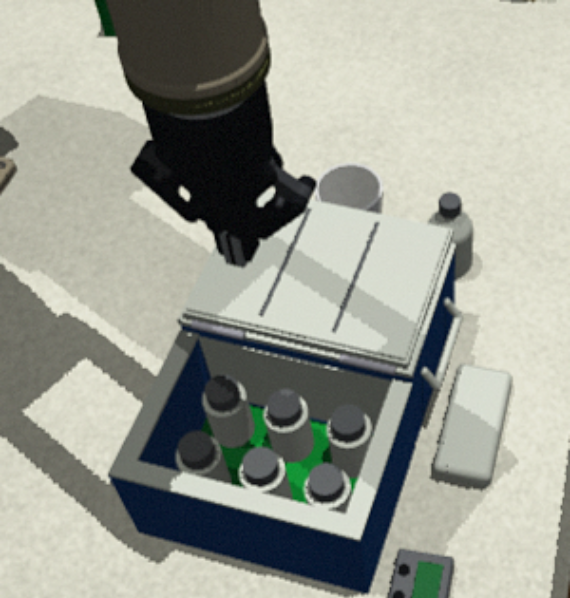

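View pics/top5c.png

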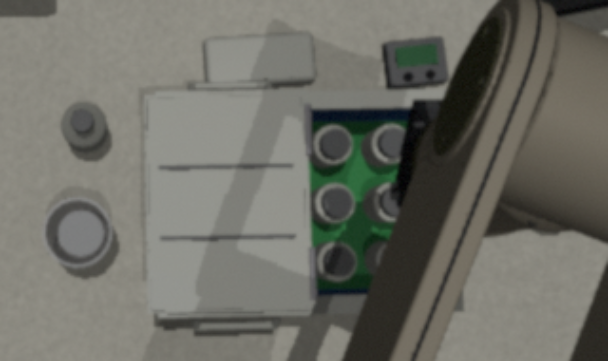

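The leaf looks flat on the deck, and the well is open. I'll check its angle against model projections, and the bystanders against the first pictures.

```bash
python3 - <<'E'
from h import *
import cv2
s=cv2.imread("pics/side5.png");x,y,w=550.2,-116.7,.0106
def L(th,a,d):
    c,q=np.cos(w),np.sin(w);b=-160*np.cos(th)-d*np.sin(th);z=130+160*np.sin(th)-d*np.cos(th)
    return [x+c*a-q*b,y+q*a+c*b,z]
big=cv2.resize(s[190:310,180:360],None,fx=4.4,fy=4.4,interpolation=cv2.INTER_CUBIC)
for th,col in((np.pi,(0,0,255)),(3.0,(255,0,0))):
    p=proj("side",[L(th,105,0),L(th,105,12),L(th,-105,12)]);print(th,p.round(1))
    cv2.polylines(big,[((p-[180,190])*4.4).astype(np.int32)],False,col,1)
cv2.imwrite("pics/ov.png",big)
a=cv2.imread("pics/side0.png");b=s
for n,r in dict(cup=(200,230,262,302),botA=(200,235,325,352),pack=(290,358,328,370),timer=(388,435,302,340),botB=(425,472,250,290),jar=(436,480,174,224)).items():
    t=a[r[0]:r[1],r[2]:r[3]];q=b[max(0,r[0]-8):r[1]+8,r[2]-8:r[3]+8]
    _,m,_,l=cv2.minMaxLoc(cv2.matchTemplate(q,t,cv2.TM_CCOEFF_NORMED));print(n,round(m,3),l[0]-8,l[1]-min(8,r[0]))
E
```

```text
3.141592653589793 [[339.3 223.9]
 [339.4 219.6]
 [229.9 196.7]]
3.0 [[339.1 216.5]
 [338.9 212.9]
 [227.5 189.8]]
cup 0.747 2 -7
botA 0.894 0 0
pack 0.924 0 0
timer 0.991 0 0
botB 0.999 0 0
jar 0.998 0 0
```

View pics/ov.png

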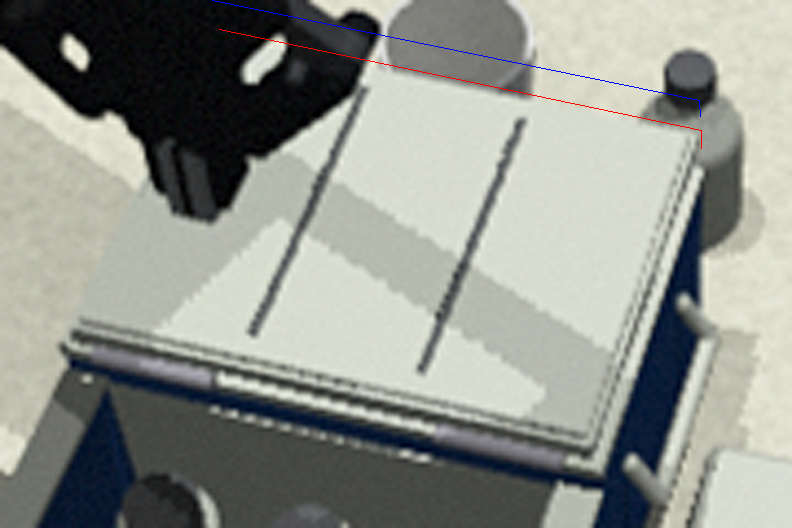

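```bash
python3 -c "
from bench import *
print(sense()['time'],sense()['qd'].round(2)); print(hand_in())"
```

```text
8.05 [ 1.07 -0.49 -0.06  0.17  0.24  0.03]
the job is handed in; nothing more can be done
None
```

I pushed the leaf up with the shut fingertips under its free edge, carried it over the spine, pressed it down flat on the deck and backed the arm away. I handed the job in at 8.05 s; no verdict is reported.

- **Leaf:** in the side picture its outer edge lies on the line projected for π rad, about 7 px from the line for 3.0 rad. At the end of the press the tip was at z = 141 mm, where the flat leaf's inner face should be 142 mm. The push down peaked higher than I meant, at 74 N vertical on the last reading, still under the 120 N wrist limit.
- **Contact:** only the shut fingers pushed, from one side, so the leaf could not be pinched. Leaf speed was not measured. I estimate it stayed below about 1.5 rad/s from the tool speed.
- **Bystanders:** both bottles, the ice pack, the timer and the jar show no pixel shift in the side view.
- **Cup (check disagreed):** the automatic match for it was poor (0.75, with a 7 px offset) because the leaf and gripper now partly hide it. Read by eye, the cup is within 1 px of its start in both views.
- **Robot at hand-in:** the TCP was at about z = 315 mm over the spine, clear of everything, with the wrist force close to zero.

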